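Lengthen the cold-box trolley's tow handle by one hole

TASK

Let the trolley's tow handle out by exactly one hole: press its spring button down flush, slide the tube off that hole, then draw the handle out until the button snaps up in the next hole. Tug the handle lightly to check that it has locked, then let go; be gentle on tube and button, and leave the things around it where they are.

Things in the scene. Friction and masses are not known exactly. Their poses are not given: they have to be found in the camera images.
- trolley: Folding hand trolley lying on its back on the bench; heavy, it does not shift. Origin on the bench top below the hole where the button starts; z up, +y along the tube towards the 120 mm wheels, -y towards the tow handle (the way it draws out), x across. Side rails at x +-110 mm, tops 81 mm up; folded toe plate from y +190 mm on.
- outer_tube: Square outer tube of the stem, 30 mm thin-walled alloy. Origin: on its flat top face, at the middle of the hole where the button starts; z out of that face (upright within 2 deg), -y the way the handle draws out, x across. 10.5 mm holes in the top face at y = +60, +30, 0, -30, -60, -90 mm; mouth with a 37 mm square bush at y -133 mm. Pressing on it with over 20 N dents it.
- tow_handle: Inner tube (25 mm square) ending in a T grip: round black rubber bar 28 mm thick, 150 mm long across the tube (x). Origin: middle of the bar, at outer tube y -225 mm, z -15 mm at the start; axes as the outer tube's. The tube and a 34 mm block join the bar's +y side at the middle. Slides in the outer tube along y with about 2.5 N of drag and stays where left.
- grip_a (a point): Free place to grip the T bar, on its axis, 45 mm from the middle on the +x side, roughly 80 mm above the bench; moves with the handle.
- grip_b (a point): The same on the -x side. The whole stem (both tubes) folds on a stiff pivot by the wheels and stands up to about 10 mm, differing each time, above its rest: a light push, less than the button needs to go flush, first sinks it onto the rest, and only then does the button go fully down. It stays where pushed.
- button_top (a point): Middle of the button's top, 5.5 mm above the tube's face when out, level with it when flush. It resists with 3.6 N at first and 6.6 N at flush. A fingertip holding it flush can drag it and the inner tube along by friction; once a few mm under the wall it stays down by itself and slides along inside until a hole lets it snap up.
- snap_button: Round steel spring button, 9 mm across, carried by the inner tube and standing 5.5 mm proud in a hole of the outer tube; origin at the middle of its top, axes as the tube's. Out in a hole it stops the tube both ways (0.75 mm play each way); only pressed flush within about 0.5 mm does it pass under the edge. Over 25 N against the hole's edge damages it; 5 to 15 N is a proper tug.
- ice_pack: Bystander: white plastic ice pack 100 x 185 x 32 mm lying on the bench, origin under its middle.
- carton: Bystander: small brown carton 130 x 170 x 75 mm, origin under its middle.
- spray_bottle: Bystander: amber spray bottle, 66 mm across, 197 mm tall, origin under its middle.

How it is judged:
On the way, in this order (a step that is already met when the one before it is completed fails the run):
1. the button is pressed flush with the tube in its first hole (z of snap_button in the frame of outer_tube below 0.0012 m and y of snap_button in the frame of outer_tube between -0.004 and 0.004 m), for 0.05 s.
2. the button is under the tube wall on its way to the next hole outward (z of snap_button in the frame of outer_tube below 0.0015 m and y of snap_button in the frame of outer_tube between -0.025 and -0.006 m), for 0.02 s.
3. with the button up in the next hole, the handle is tugged so that the button bears on the hole's edge (over 3 N) (z of snap_button in the frame of outer_tube above 0.004 m and y of snap_button in the frame of outer_tube between -0.0325 and -0.0275 m and contact force between snap_button and outer_tube above 3 N), for 0.05 s.
At the end, for the whole second after the job is handed in: The button stands up (within 1.5 mm of fully out) in the next hole outward, 30 mm from where it began (+-2.5 mm), the handle is at rest and nothing touches it (z of snap_button in the frame of outer_tube above 0.004 m and y of snap_button in the frame of outer_tube between -0.0325 and -0.0275 m and linear speed of tow_handle below 0.005 m/s).
It fails at once if the thin outer tube is pressed with more than 20 N (contact force between any of the fingers, the arm and outer_tube above 20 N).
It fails at once if the button is forced against a hole's edge with more than 25 N (contact force between snap_button and outer_tube above 25 N).
It fails at once if a bystander is moved more than 20 mm (distance of any of ice_pack, carton, spray_bottle from where it was at the start of the episode above 0.02 m).
It also fails if it takes over 51 s, if anything falls off the work surface, if the arm or the gripper's body presses on something with over 40 N, if the wrist force passes 120 N, or if a joint passes its speed limit or range.

ROBOT

A 6-joint arm with a two-finger parallel gripper is mounted at the origin on the work surface. World frame = base frame: x ahead of the robot, y to its left, z up, the work surface at z = 0. Lengths are in m, angles in rad, forces in N, time in s.
With the tool pointing down it reaches from about 0.35 to 0.975 m from the base axis. Payload 4.9 kg.
Tool frame: the origin (TCP) lies at the very end of the fingers, on their centre line; the grasp point (between the pads) lies 19 mm behind it; x points along the fingers, y is the direction in which the jaws open and shut, and the axes are right-handed (so a half turn about x gives the same grasp; the last joint's range is limited). The gripper opens to 85 mm and grips with 20 to 120 N. Pads are 22 mm wide; open, the fingers measure 114 mm over their backs; the gripper's body (76 mm by 85 mm) begins 54 mm behind the grasp point. The pads swing forward as they close: fully open they stand 13 mm farther back than shut.
Start: joints at [-0.119, 0.053, 1.613, -0, 1.476, -0.119], TCP at [0.625, 0, 0.231] pointing down, gripper open.
Joint ranges: [-3.01, 3.01], [-1.01, 2.22], [0.06, 2.58], [-1.02, 4.17], [0.09, 2.62], [-3.14, 3.14]. Speed limits (rad/s): [2.57, 2.57, 3.14, 3.14, 3.14, 3.14].

INTERFACE

Orientations are given as a rotation vector (axis times angle).
In Python, from station import ctrl gives the robot as it stands. The module is installed in compiled form; this text tells all that it offers.
- The arm moves only by the shell command python3 -m handwheel 'ROWS' [FORCE]. ROWS is JSON, one flat list of numbers, 7 for each row, row after row: the opening, from 0 (shut) to 1 (fully open), then the shift along the tool's x, y, z in m, then the turn, a rotation vector about the tool's x, y, z in degrees. A call has 1 to 12 rows; each row is the pose to reach, as a shift and turn from the pose commanded when the call began, along the tool's axes at that moment; what a row does not reach only later rows make up. A row lasts 1/12 s, in which the tool goes at most 41.7 mm and 7.16 degrees, less where a joint would pass 70% of its speed; a pose out of reach is approached as far as the arm can. A call with a gripper value outside its range is refused whole. The fingers move at their own pace and stop on an object; FORCE is the grip in N (left out, the last holds). Time passes only in rows, so rows that repeat a pose let the fingers close. It gives the time, the measured TCP pose, the force and the opening at its end, in the units of the state.
- ctrl.get_obs(): the state, without advancing time (a new reading comes with each control period).
- ctrl.get_image(name): name is "scene" or "side" or "wrist"; returns (picture, depth): 480x640x3 uint8, blue, green, red; 480x640 float32, m along the optical axis (not along the pixel's ray), 0 where there is no reading.
- ctrl.camera_params(name): a dict with "fov_y" (degrees; the focal length in pixels is half the picture's height over the tangent of half this angle, whatever the lens; pixels are square), "cx", "cy" (the principal point, pixels), "R" (3x3) and "t" (3): a world point X has camera coordinates R X + t; the wrist camera has in their place "hand_eye" (4x4, takes a point from camera to tool coordinates, whose origin is the TCP and whose axes are the tool frame's). Camera axes: x right, y down, z forward; pixel columns grow to the right and rows downward; lengths in m; the calibration is good to about 2 mm. A picture is of the moment at which its call begins: read the wrist's pose just before it. camera_params takes no time and is no camera call.
- ctrl.finish_job(): hands the job in, once; it reports no verdict.
The state is a dict: "t": time; "q": joint angles; "dq": joint speeds; "effort": joint torques, N m; "tool_pos": TCP position; "tool_rot": TCP orientation; "contact_force": force on the tool from outside, world axes, zero at the start; "wrist_torque": the same for the moment, N m; "opening": finger opening in m.
Only numpy, scipy, OpenCV 4.12 (cv2) and the standard library are available. Lean on these libraries where they do the work, as an engineer would, in place of code of your own. Each camera call takes 0.05 s, during which the arm holds its last target.

## Working session

There is one attempt and no reset: what is moved stays moved. The work goes in short steps, Python scripts to look and compute and a shell command to move; the robot and the scene stay as the last step left them, time stands still between calls to the robot, and variables do not carry over. Pictures are saved under pics/ and viewed, and the job is handed in when it is done.

```bash
mkdir -p pics; ls; cat > h.py <<'E'
import numpy as np, cv2
from scipy.spatial.transform import Rotation as Ro
from station import ctrl
def cam(n):
    p=ctrl.camera_params(n); o=ctrl.get_obs()
    f=240/np.tan(np.radians(p["fov_y"])/2)
    if "R" in p: R=np.array(p["R"]);t=np.array(p["t"]); Rw=R.T; c=-R.T@t
    else:
        H=np.array(p["hand_eye"]); T=Ro.from_rotvec(o["tool_rot"]).as_matrix()
        Rw=T@H[:3,:3]; c=T@H[:3,3]+np.array(o["tool_pos"])
    return f,p["cx"],p["cy"],Rw,c
def ray(n,C,u,v):
    f,cx,cy,Rw,c=C; d=Rw@np.array([(u-cx)/f,(v-cy)/f,1.]); return c,d
def onz(C,u,v,z):
    c,d=ray(0,C,u,v); return c+d*(z-c[2])/d[2]
def pt(C,u,v,D):
    c,d=ray(0,C,u,v); return c+d*D
E
python3 - <<'E'
from h import *
o=ctrl.get_obs(); print(o)
for n in ["scene","side","wrist"]:
    C=cam(n); im,d=ctrl.get_image(n); cv2.imwrite(f"pics/{n}0.png",im); np.savez(f"{n}0.npz",im=im,d=d,f=C[0],cx=C[1],cy=C[2],R=C[3],c=C[4]); print(n,C)
E
```

```text
pics
{'t': 0.0, 'q': array([-1.19008398e-01,  5.33682319e-02,  1.61430485e+00, -1.48774349e-05,
        1.47598196e+00, -1.18993332e-01]), 'dq': array([ 1.00349266e-03,  3.46090705e-04,  3.60243034e-04,  1.22591996e-03,
       -8.71307602e-06, -9.04210990e-04]), 'effort': array([ 2.70554956e-04, -3.93670499e+01, -3.70175600e+01, -1.62778279e-04,
        6.93513779e-03, -6.06393527e-06]), 'tool_pos': array([6.24376702e-01, 6.55283312e-05, 2.30049478e-01]), 'tool_rot': array([ 1.20840938,  1.21087183, -1.21060997]), 'contact_force': array([ 0.4036622 ,  0.19715574, -0.25737177]), 'wrist_torque': array([ 0.0550788 , -0.01616945,  0.01228334]), 'opening': 0.08528326050350919}
scene (np.float64(621.0691214453801), 319.4766193995509, 231.69379888182792, array([[-0.78701528,  0.38213703, -0.48433278],
       [ 0.61663273,  0.46273869, -0.63689637],
       [-0.01926217, -0.79990261, -0.59982062]]), array([1.21647307, 0.6736144 , 0.87395159]))
side (np.float64(501.0577883161232), 314.816411694925, 244.56029039113108, array([[ 9.54118773e-01, -2.26440982e-01,  1.95912860e-01],
       [-2.99428363e-01, -7.21215788e-01,  6.24652257e-01],
       [-1.51422603e-04, -6.54654312e-01, -7.55928375e-01]]), array([ 0.35116679, -0.90896355,  0.94095527]))
wrist (np.float64(370.69019904007274), 318.9801017604212, 227.11613990903464, array([[ 9.99998128e-01,  4.73202802e-04, -1.87639824e-03],
       [-1.38257396e-04, -9.49693048e-01, -3.13182210e-01],
       [-1.93020107e-03,  3.13181883e-01, -9.49691204e-01]]), array([0.62478447, 0.08143185, 0.37243122]))
```

View pics/scene0.png

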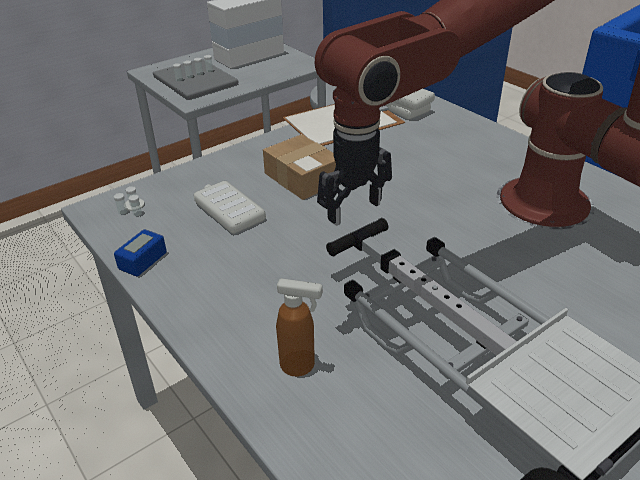

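View pics/side0.png

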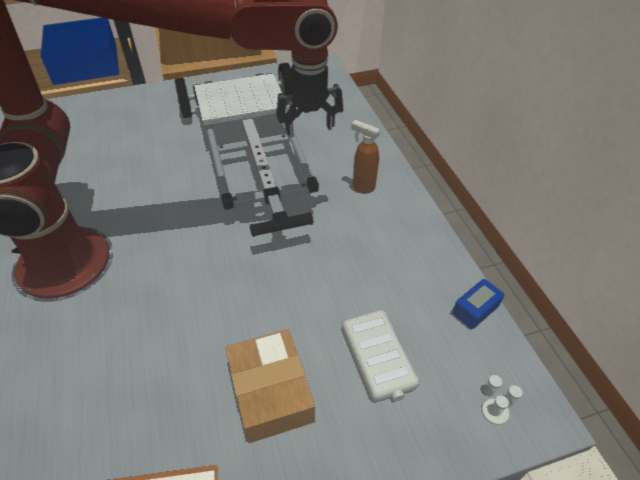

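View pics/wrist0.png

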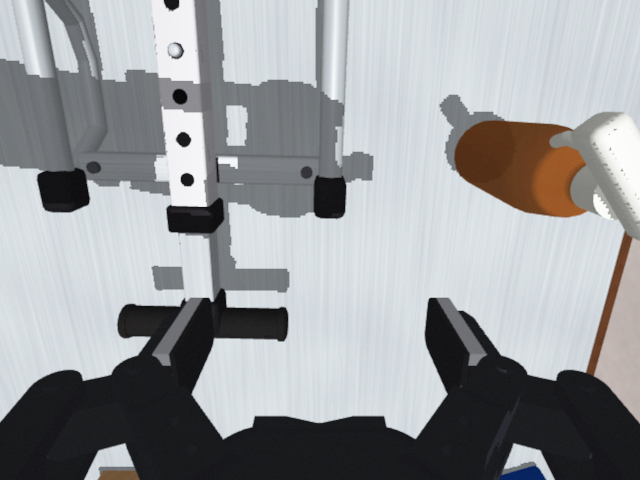

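The wrist view shows the button as a light disc at about (175,50). The holes going outward are at (180,97), (183,139) and (187,180), the bush at (195,215) and the T bar from (120,320) to (287,324). The bottle stands to the right, and the carton and ice pack are beyond the bar.

```bash
python3 - <<'E'
from h import *
Z=np.load("wrist0.npz"); C=(float(Z['f']),float(Z['cx']),float(Z['cy']),Z['R'],Z['c']); im=Z['im'];d=Z['d']
print(Ro.from_rotvec(ctrl.get_obs()['tool_rot']).as_matrix().round(3))
g=cv2.cvtColor(im,cv2.COLOR_BGR2GRAY)
m=(g[:, :]<70).astype(np.uint8); m[210:]=0; m[:,:155]=0; m[:,215:]=0
n,l,s,c=cv2.connectedComponentsWithStats(m)
for i in range(1,n):
  if s[i,4]>30: print('hole',c[i],s[i])
# tube top face points: plane fit on depth
pts=[]
for v in range(10,200,6):
  for u in list(range(160,168))+list(range(192,200)):
    if d[v,u]>0: pts.append(pt(C,u,v,d[v,u]))
pts=np.array(pts); z=pts[:,2]; k=(z>.06)&(z<.13); pts=pts[k]
A=np.c_[pts[:,:2]-[.55,.15],np.ones(len(pts))]
for _ in range(4):
  x,*_=np.linalg.lstsq(A,pts[:,2],rcond=None); r=pts[:,2]-A@x; kk=abs(r)<.002; A=A[kk];pts=pts[kk]
print('plane',x,len(pts),r.std())
pl=lambda P:P[2]-(x[0]*(P[0]-.55)+x[1]*(P[1]-.15)+x[2])
def onpl(u,v,h=0):
  c,dd=ray(0,C,u,v); a=pl(c)-h; b=pl(c+dd)-h; return c+dd*a/(a-b)
for i in range(1,n):
  if s[i,4]>30: print(onpl(*c[i]).round(4))
cr=im[20:80,150:210]; cv2.imwrite("pics/crop_b.png",cv2.resize(cr,None,fx=8,fy=8,interpolation=cv2.INTER_NEAREST))
print('btn top',onpl(175,49,.0055), [pt(C,u,v,d[v,u]).round(4) for u,v in [(175,49),(174,47),(177,51)]])
# bar
mb=((g<60)&(np.arange(480)[:,None]>295)&(np.arange(480)[:,None]<345)&(np.arange(640)[None]<155)&(np.arange(640)[None]>112)).astype(np.uint8)
ys,xs=np.nonzero(mb); P=np.array([pt(C,u,v,d[v,u]) for u,v in zip(xs,ys) if d[v,u]>0]); P=P[P[:,2]>.05]
print('bar left',P.min(0),P.max(0))
ys,xs=np.nonzero((g<60)&(np.arange(480)[:,None]>295)&(np.arange(480)[:,None]<345)&(np.arange(640)[None]<290)&(np.arange(640)[None]>232))
P=np.array([pt(C,u,v,d[v,u]) for u,v in zip(xs,ys) if d[v,u]>0]); P=P[P[:,2]>.05]
print('bar right',P.min(0),P.max(0))
E
```

```text
[[-0.002  1.    -0.   ]
 [ 0.    -0.    -1.   ]
 [-1.    -0.002 -0.   ]]
hole [171.50862069   3.65517241] [164   0  15  10 116]
hole [179.49704142  96.16568047] [173  89  14  15 169]
hole [183.22058824 139.11764706] [177 133  14  14 136]
hole [186.75609756 179.43902439] [181 174  13  12 123]
hole [192.06508876 207.55621302] [167 202  48   8 169]
plane [-0.0166261  -0.00743051  0.09037988] 392 0.0007713066963589358
[0.5258 0.1456 0.0908]
[0.5244 0.0874 0.0913]
[0.5237 0.0574 0.0915]
[0.523  0.0272 0.0917]
[0.5248 0.005  0.0919]
btn top [0.52677716 0.11737019 0.09650844] [array([0.5265, 0.1175, 0.0958]), array([0.5263, 0.1186, 0.0966]), array([0.5277, 0.1162, 0.0958])]
bar left [ 0.44727866 -0.11558808  0.06764171] [0.5709164  0.00893948 0.27131169]
bar right [ 0.54521668 -0.11862219  0.06927373] [ 0.59464386 -0.09385057  0.09350154]
```

View pics/crop_b.png

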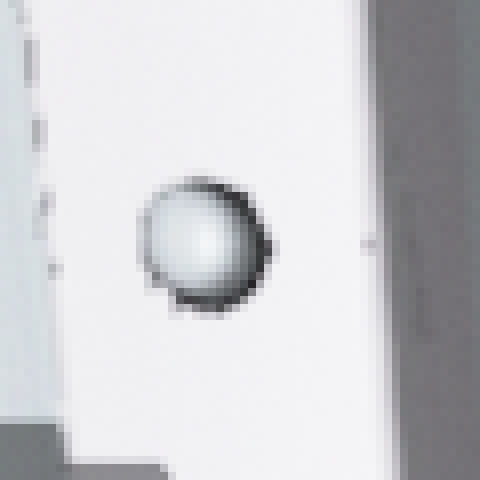

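```bash
python3 -m handwheel '[0,0.02,-0.02,-0.025,0,0,0, 0,0.04,-0.04,-0.05,0,0,0, 0,0.06,-0.06,-0.075,0,0,0, 0,0.085,-0.08,-0.1,0,0,0, 0,0.1,-0.0986,-0.117,0,0,0, 0,0.1,-0.0986,-0.117,0,0,0, 0,0.1,-0.0986,-0.117,0,0,0, 0,0.1,-0.0986,-0.117,0,0,0]' 20
python3 - <<'E'
from h import *
o=ctrl.get_obs(); print(o['tool_pos'],o['opening'],o['contact_force'])
for n in ["wrist","side"]:
    C=cam(n); im,d=ctrl.get_image(n); cv2.imwrite(f"pics/{n}1.png",im); np.savez(f"{n}1.npz",im=im,d=d,f=C[0],cx=C[1],cy=C[2],R=C[3],c=C[4])
E
```

```text
t: 0.82
tool_pos: [0.5272, 0.1168, 0.1321]
tool_rot: [1.21, 1.208, -1.208]
contact_force: [-0.9, -0.8, 0.9]
opening: -0.0
[0.52719394 0.11680213 0.1320637 ] -9.602535371903521e-06 [-0.88554413 -0.76647631  0.93470554]
```

View pics/wrist1.png

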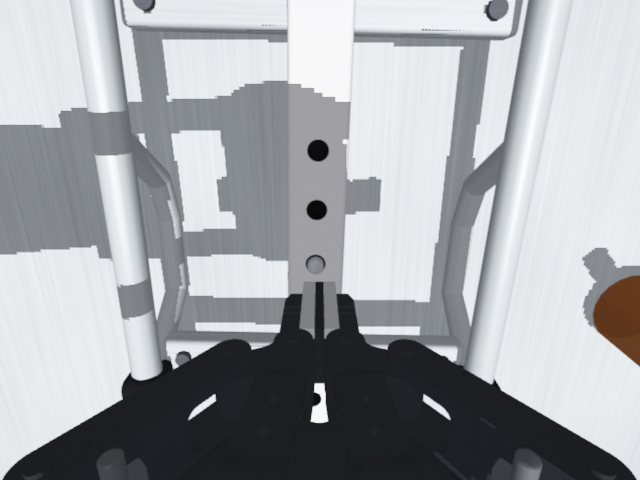

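The button shows at (316,264), just ahead of the shut fingertips (tip edge at about (320,283)). The +30 and +60 holes are at (316,210) and (318,150).

```bash
python3 - <<'E'
from h import *
Z=np.load("wrist1.npz"); C=(float(Z['f']),float(Z['cx']),float(Z['cy']),Z['R'],Z['c']); im=Z['im'];d=Z['d']
g=cv2.cvtColor(im,cv2.COLOR_BGR2GRAY)
m=(g<60).astype(np.uint8); m[240:]=0;m[:,:300]=0;m[:,335:]=0
n,l,s,c=cv2.connectedComponentsWithStats(m)
for i in range(1,n): 
  if s[i,4]>50: print(c[i], onz(C,*c[i],.0905).round(4))
print('btn',onz(C,315.8,264.5,.0955),onz(C,315.8,264.5,.093))
f,cx,cy,R,cc=C
o=ctrl.get_obs()
for dx in(-.011,.011):
 for dy in(-.011,0,.011):
  X=R.T@(np.array(o['tool_pos'])+[dx,dy,0]-cc); print(dx,dy,cx+f*X[0]/X[2],cy+f*X[1]/X[2])
cv2.imwrite("pics/crop1.png",cv2.resize(im[240:320,270:370],None,fx=7,fy=7,interpolation=cv2.INTER_NEAREST))
E
```

```text
[317.60298507 150.10447761] [0.5266 0.1772 0.0905]
[316.29268293 209.52961672] [0.5259 0.1471 0.0905]
btn [0.52564554 0.11851001 0.0955    ] [0.52562588 0.11739515 0.093     ]
-0.011 -0.011 295.96794686174616 326.6900171943229
-0.011 0 295.47179566281676 304.61734417196203
-0.011 0.011 294.95375934586116 281.5710504966839
0.011 -0.011 345.901278241058 326.64885961499294
0.011 0 346.4825242419856 304.57956864321557
0.011 0.011 347.08940380432824 281.53699867320427
```

View pics/crop1.png

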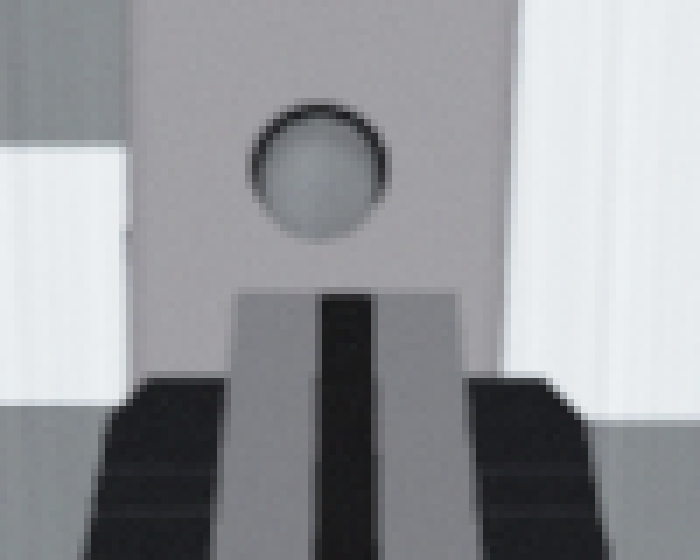

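```bash
python3 -m handwheel '[0,0.01,-0.001,-0.003,0,0,0, 0,0.02,-0.0015,-0.003,0,0,0, 0,0.028,-0.0015,-0.003,0,0,0, 0,0.028,-0.0015,-0.003,0,0,0, 0,0.028,-0.0015,-0.003,0,0,0, 0,0.028,-0.0015,-0.003,0,0,0]'
```

```text
t: 1.42
tool_pos: [0.5249, 0.1199, 0.1031]
tool_rot: [1.209, 1.209, -1.21]
contact_force: [0.4, -0.0, 0.5]
opening: 0.0002
```

```bash
python3 -m handwheel '[0,0.002,0,0,0,0,0, 0,0.004,0,0,0,0,0, 0,0.004,0,0,0,0,0]'
python3 -m handwheel '[0,0.001,0,0,0,0,0, 0,0.002,0,0,0,0,0, 0,0.002,0,0,0,0,0]'
python3 -m handwheel '[0,0.001,0,0,0,0,0, 0,0.002,0,0,0,0,0, 0,0.002,0,0,0,0,0]'
```

```text
t: 1.67
tool_pos: [0.5248, 0.12, 0.0991]
tool_rot: [1.209, 1.209, -1.209]
contact_force: [-0.4, -0.0, -1.4]
opening: 0.0002
t: 1.92
tool_pos: [0.5248, 0.12, 0.0972]
tool_rot: [1.209, 1.209, -1.209]
contact_force: [0.3, -0.3, 0.1]
opening: 0.0003
t: 2.17
tool_pos: [0.525, 0.12, 0.0957]
tool_rot: [1.209, 1.209, -1.209]
contact_force: [-1.6, 0.3, 3.5]
opening: 0.0
```

```bash
python3 -m handwheel '[0,0.001,0,0,0,0,0, 0,0.002,0,0,0,0,0, 0,0.002,0,0,0,0,0]'
python3 -m handwheel '[0,0.001,0,0,0,0,0, 0,0.002,0,0,0,0,0, 0,0.002,0,0,0,0,0]'
```

```text
t: 2.42
tool_pos: [0.525, 0.1199, 0.0934]
tool_rot: [1.209, 1.209, -1.209]
contact_force: [-1.6, -0.8, 5.0]
opening: -0.0001
t: 2.67
tool_pos: [0.525, 0.12, 0.0915]
tool_rot: [1.209, 1.209, -1.209]
contact_force: [-1.6, 0.1, 6.0]
opening: -0.0003
```

```bash
for i in 1 2; do python3 -m handwheel '[0,0.001,0,0,0,0,0, 0,0.001,0,0,0,0,0]' | grep -E "tool_pos|contact"; done
```

```text
tool_pos: [0.525, 0.12, 0.0905]
contact_force: [-2.3, 0.3, 6.1]
tool_pos: [0.5251, 0.12, 0.09]
contact_force: [-3.2, -1.7, 7.6]
```

```bash
for i in 1 2; do python3 -m handwheel '[0,0.001,0,0,0,0,0, 0,0.001,0,0,0,0,0]' | grep -E "tool_pos|contact"; done
```

```text
tool_pos: [0.5252, 0.12, 0.0899]
contact_force: [-5.8, -1.0, 12.5]
tool_pos: [0.5252, 0.12, 0.0898]
contact_force: [-9.4, -2.2, 16.7]
```

```bash
python3 -m handwheel '[0,-0.001,0,0,0,0,0, 0,-0.001,0,0,0,0,0]' | grep -E "tool_pos|contact"
python3 - <<'E'
from h import *
C=cam("wrist"); im,d=ctrl.get_image("wrist"); cv2.imwrite("pics/wrist2.png",im); print(ctrl.get_obs()['contact_force'])
E
```

```text
tool_pos: [0.5252, 0.12, 0.0899]
contact_force: [-6.5, -0.0, 11.4]
[-6.13484595 -1.55078785 11.53329896]
```

View pics/wrist2.png

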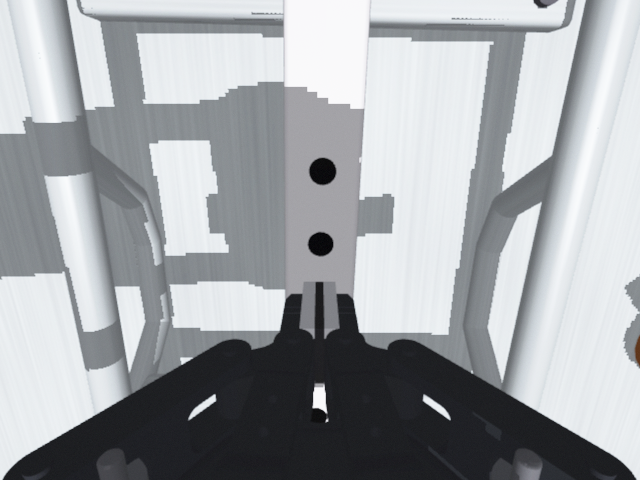

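The tip now covers the button and sits on the tube face. Next I drag outward.

```bash
python3 -m handwheel '[0,0,0,0.001,0,0,0, 0,0,0,0.002,0,0,0, 0,0,0,0.003,0,0,0, 0,0,0,0.004,0,0,0, 0,0,0,0.004,0,0,0]' | grep -E "tool_pos|contact"
```

```text
tool_pos: [0.5256, 0.1175, 0.0899]
contact_force: [-3.4, 4.4, 9.5]
```

```bash
python3 -m handwheel '[0,0.0003,0,0.001,0,0,0, 0,0.0003,0,0.002,0,0,0, 0,0.0003,0,0.003,0,0,0, 0,0.0003,0,0.004,0,0,0, 0,0.0003,0,0.004,0,0,0]' | grep -E "tool_pos|contact"
python3 - <<'E'
from h import *
def bar(im):
    g=cv2.cvtColor(im,cv2.COLOR_BGR2GRAY)[190:250,235:330].astype(float); return g
a=bar(np.load("side1.npz")['im']); im,_=ctrl.get_image("side"); cv2.imwrite("pics/side3.png",im); b=bar(im)
print(cv2.phaseCorrelate(a[10:,10:80].copy(),b[10:,10:80].copy(),cv2.createHanningWindow((70,50),cv2.CV_64F)))
w=np.hstack([a,b]).astype(np.uint8); cv2.imwrite("pics/cmp.png",cv2.resize(w,None,fx=4,fy=4,interpolation=cv2.INTER_NEAREST))
E
```

```text
tool_pos: [0.5259, 0.1137, 0.0899]
contact_force: [-3.6, 5.7, 10.9]
((0.5691312507439292, 2.1272160210178086), 0.8973976051680499)
```

View pics/cmp.png

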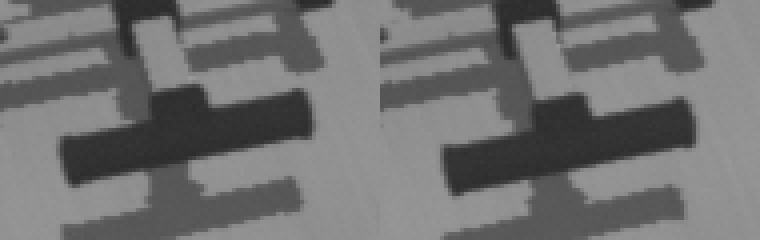

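The handle has come out about 5 mm with the tip, so the drag works. I'll carry on.

```bash
python3 -m handwheel '[0,0.0002,0,0.001,0,0,0, 0,0.0002,0,0.002,0,0,0, 0,0.0002,0,0.003,0,0,0, 0,0.0002,0,0.004,0,0,0, 0,0.0002,0,0.005,0,0,0, 0,0.0002,0,0.005,0,0,0]' | grep -E "tool_pos|contact"
python3 - <<'E'
from h import *
bar=lambda im: cv2.cvtColor(im,cv2.COLOR_BGR2GRAY)[200:250,245:315].astype(float)
a=bar(np.load("side1.npz")['im']); im,_=ctrl.get_image("side"); b=bar(im)
print(cv2.phaseCorrelate(a,b,cv2.createHanningWindow((70,50),cv2.CV_64F)))
E
```

```text
tool_pos: [0.5261, 0.1088, 0.0899]
contact_force: [-3.8, 5.3, 10.8]
((1.0427822264141966, 3.519817758887463), 0.7792480006930136)
```

```bash
python3 -m handwheel '[0,0.0001,0,0.001,0,0,0, 0,0.0001,0,0.002,0,0,0, 0,0.0001,0,0.003,0,0,0, 0,0,0,0.003,0,0,0, 0,-0.005,0,0.003,0,0,0, 0,-0.02,0,0.003,0,0,0, 0,-0.05,0,0.003,0,0,0, 0,-0.08,0,0.02,0,0,0, 0,-0.1,0,0.05,0,0,0, 0,-0.1,0,0.08,0,0,0, 0,-0.1,0,0.08,0,0,0]' | grep -E "tool_pos|contact"
python3 - <<'E'
from h import *
print(ctrl.get_obs()['tool_pos'],ctrl.get_obs()['contact_force'])
bar=lambda im: cv2.cvtColor(im,cv2.COLOR_BGR2GRAY)[200:250,245:315].astype(float)
a=bar(np.load("side1.npz")['im']); im,_=ctrl.get_image("side"); b=bar(im); cv2.imwrite("pics/side4.png",im)
print(cv2.phaseCorrelate(a,b,cv2.createHanningWindow((70,50),cv2.CV_64F)))
n="wrist";C=cam(n); im,d=ctrl.get_image(n); cv2.imwrite(f"pics/{n}4.png",im); np.savez(f"{n}4.npz",im=im,d=d,f=C[0],cx=C[1],cy=C[2],R=C[3],c=C[4])
E
```

```text
tool_pos: [0.526, 0.0232, 0.1894]
contact_force: [-0.1, 1.1, 0.1]
[0.52603989 0.02321816 0.18939723] [-0.06995417  1.14011775  0.13491447]
((1.2248028116918022, 4.380306773829435), 0.7261631126202731)
```

View pics/wrist4.png

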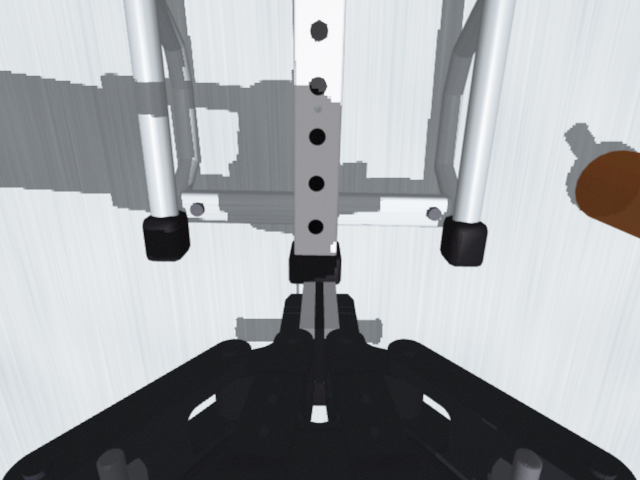

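View pics/side4.png

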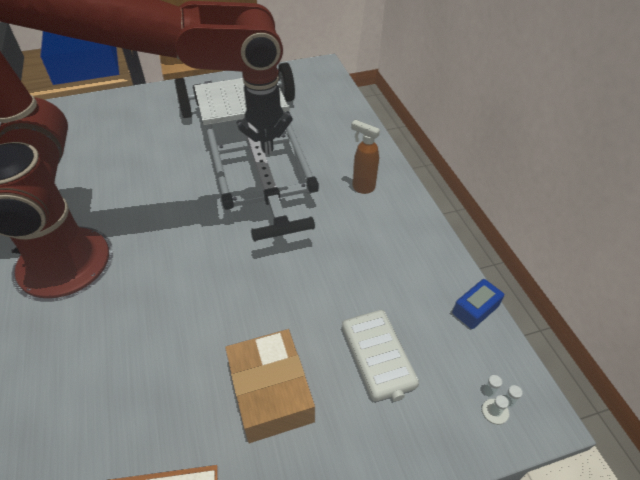

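The button is gone from hole 0, which shows dark at (317,86). A faint trace shows it under the wall at about (317,108), roughly -13 mm. The handle moved about 12 mm in the side view, and the bystanders have not moved. Next I turn the tool and go over grip_a.

```bash
python3 -m handwheel '[1,0,0.003,0.012,7,0,0, 1,0,0.006,0.024,14,0,0, 1,0,0.01,0.036,21,0,0, 1,0,0.013,0.048,28,0,0, 1,0,0.016,0.06,35,0,0, 1,0,0.02,0.072,42,0,0, 1,0,0.023,0.084,49,0,0, 1,0,0.026,0.096,56,0,0, 1,0.01,0.03,0.108,63,0,0, 1,0.02,0.033,0.12,70,0,0, 1,0.03,0.036,0.132,77,0,0, 1,0.03,0.039,0.144,84,0,0]'
python3 -m handwheel '[1,0,0,0,7,0,0, 1,0,0,0,7.4,0,0, 1,0,0,0,7.4,0,0]'
python3 - <<'E'
from h import *
o=ctrl.get_obs();print(o['tool_pos'],o['q'],o['opening']);print(Ro.from_rotvec(o['tool_rot']).as_matrix().round(3))
n="wrist";C=cam(n); im,d=ctrl.get_image(n); cv2.imwrite(f"pics/{n}5.png",im); np.savez(f"{n}5.npz",im=im,d=d,f=C[0],cx=C[1],cy=C[2],R=C[3],c=C[4])
E
```

```text
t: 7.0
tool_pos: [0.5622, -0.1157, 0.1535]
tool_rot: [2.165, 0.112, -2.178]
contact_force: [-0.8, 0.0, -0.9]
opening: 0.0851
t: 7.25
tool_pos: [0.5635, -0.116, 0.1565]
tool_rot: [-2.209, 0.022, 2.212]
contact_force: [-0.4, -0.5, -0.2]
opening: 0.0855
[ 0.56353709 -0.11598321  0.15650917] [-3.32459778e-01 -5.84653286e-03  1.79994015e+00  3.25833353e-04
  1.34943076e+00  1.25912250e+00] 0.08546068382871844
[[-0.002 -0.021 -1.   ]
 [ 0.001 -1.     0.021]
 [-1.    -0.001  0.002]]
```

View pics/wrist5.png

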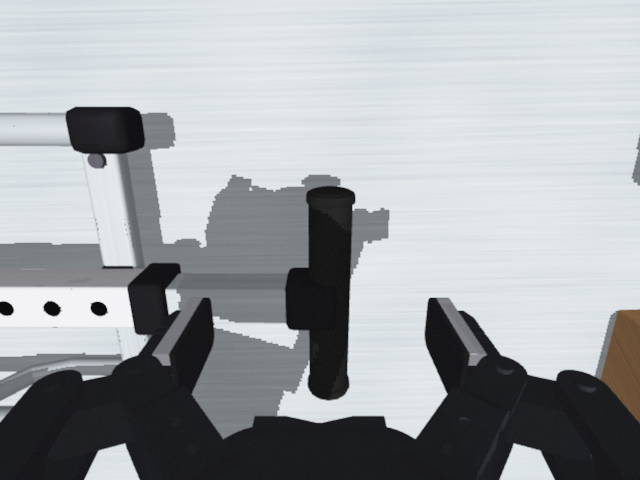

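```bash
python3 - <<'E'
from h import *
Z=np.load("wrist5.npz"); C=(float(Z['f']),float(Z['cx']),float(Z['cy']),Z['R'],Z['c']); im=Z['im'];d=Z['d']
g=cv2.cvtColor(im,cv2.COLOR_BGR2GRAY)
for v in (215,240,340,355,370):
  us=[u for u in range(300,365) if g[v,u]<60]
  P=np.array([pt(C,u,v,d[v,u]) for u in us if d[v,u]>0]); P=P[P[:,2]>.05]
  print(v,us[0],us[-1],'y',P[:,1].min().round(4),P[:,1].max().round(4),'zmax',np.percentile(P[:,2],90).round(4),'x',P[:,0].mean().round(4), 'edges@z.075',onz(C,us[0],v,.075)[1].round(4),onz(C,us[-1],v,.075)[1].round(4))
for v in (193,396): print(onz(C,330,v,.075))
E
```

```text
215 309 351 y -0.1351 -0.1092 zmax 0.0884 x 0.5812 edges@z.075 -0.109 -0.1354
240 309 350 y -0.1345 -0.1088 zmax 0.0886 x 0.5653 edges@z.075 -0.1085 -0.1349
340 310 347 y -0.1329 -0.1072 zmax 0.0883 x 0.4935 edges@z.075 -0.107 -0.1332
355 310 346 y -0.1321 -0.1069 zmax 0.0885 x 0.4817 edges@z.075 -0.1067 -0.1325
370 310 346 y -0.1322 -0.1066 zmax 0.0884 x 0.4692 edges@z.075 -0.1063 -0.1325
[ 0.5921639  -0.12240935  0.075     ]
[ 0.43665777 -0.12060673  0.075     ]
```

The bar axis at the grip is at y -0.1217 and z 0.0745, with a measured diameter of about 26 mm against the given 28 mm, so it fits. The jaws stand on either side of it. Going down.

```bash
python3 -m handwheel '[1,0.02,0.0057,-0.0015,0,0,0, 1,0.04,0.0057,-0.0015,0,0,0, 1,0.06,0.0057,-0.0015,0,0,0, 1,0.08,0.0057,-0.0015,0,0,0, 1,0.095,0.0057,-0.0015,0,0,0, 1,0.101,0.0057,-0.0015,0,0,0, 1,0.101,0.0057,-0.0015,0,0,0, 1,0.101,0.0057,-0.0015,0,0,0, 1,0.101,0.0057,-0.0015,0,0,0]'
```

```text
t: 8.05
tool_pos: [0.5663, -0.1228, 0.0582]
tool_rot: [-2.212, 0.027, 2.208]
contact_force: [0.5, -0.0, 1.0]
opening: 0.0852
```

```bash
python3 -m handwheel '[0.5,0,0,0,0,0,0, 0.4,0,0,0,0,0,0, 0.36,0,0,0,0,0,0, 0.2,0,0,0,0,0,0, 0,0,0,0,0,0,0, 0,0,0,0,0,0,0, 0,0,0,0,0,0,0, 0,0,0,0,0,0,0]' 30
```

```text
t: 8.72
tool_pos: [0.5654, -0.1228, 0.0572]
tool_rot: [-2.21, 0.027, 2.209]
contact_force: [-1.3, -0.2, 3.3]
opening: 0.027
```

```bash
python3 -m handwheel '[0,0,0.0012,0,0,0,0, 0,0,0.0024,0,0,0,0, 0,0,0.0036,0,0,0,0, 0,0,0.0048,0,0,0,0, 0,0,0.006,0,0,0,0, 0,0,0.0072,0,0,0,0, 0,0,0.0084,0,0,0,0, 0,0,0.0096,0,0,0,0, 0,0,0.0108,0,0,0,0, 0,0,0.012,0,0,0,0, 0,0,0.012,0,0,0,0]'
python3 - <<'E'
from h import *
o=ctrl.get_obs();print(o['tool_pos'],o['contact_force'])
im,d=ctrl.get_image("scene"); cv2.imwrite("pics/scene6.png",cv2.resize(im[220:340,310:470],None,fx=5,fy=5,interpolation=cv2.INTER_CUBIC))
E
```

```text
t: 9.63
tool_pos: [0.5652, -0.1338, 0.0572]
tool_rot: [-2.208, 0.025, 2.208]
contact_force: [-1.4, 5.3, 5.5]
opening: 0.0272
[ 0.56518387 -0.13376979  0.05723263] [-1.40790741  5.299383    5.51882729]
```

View pics/scene6.png

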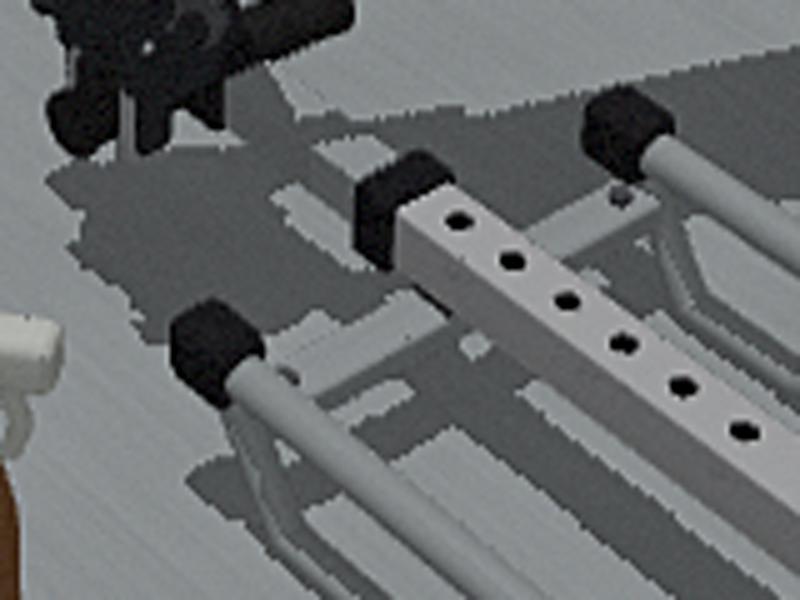

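The button is still under the wall: holes -90 to +30 are all empty, with the -30 hole at (567,300). I'll continue in fine steps.

```bash
python3 -m handwheel '[0,0,0.0006,0,0,0,0, 0,0,0.0012,0,0,0,0, 0,0,0.0018,0,0,0,0, 0,0,0.0024,0,0,0,0, 0,0,0.003,0,0,0,0, 0,0,0.0036,0,0,0,0, 0,0,0.0036,0,0,0,0]'|grep -E "pos|contact"
python3 -m handwheel '[0,0,0.0005,0,0,0,0, 0,0,0.001,0,0,0,0, 0,0,0.001,0,0,0,0]'|grep -E "pos|contact"
```

```text
tool_pos: [0.5651, -0.1375, 0.0572]
contact_force: [-1.2, 4.6, 4.3]
tool_pos: [0.565, -0.139, 0.0572]
contact_force: [-1.5, 1.8, 5.6]
```

```bash
python3 - <<'E'
from h import *
im,d=ctrl.get_image("scene"); cv2.imwrite("pics/scene7.png",cv2.resize(im[220:340,310:470],None,fx=5,fy=5,interpolation=cv2.INTER_CUBIC))
E
```

```text
(no output)
```

View pics/scene7.png

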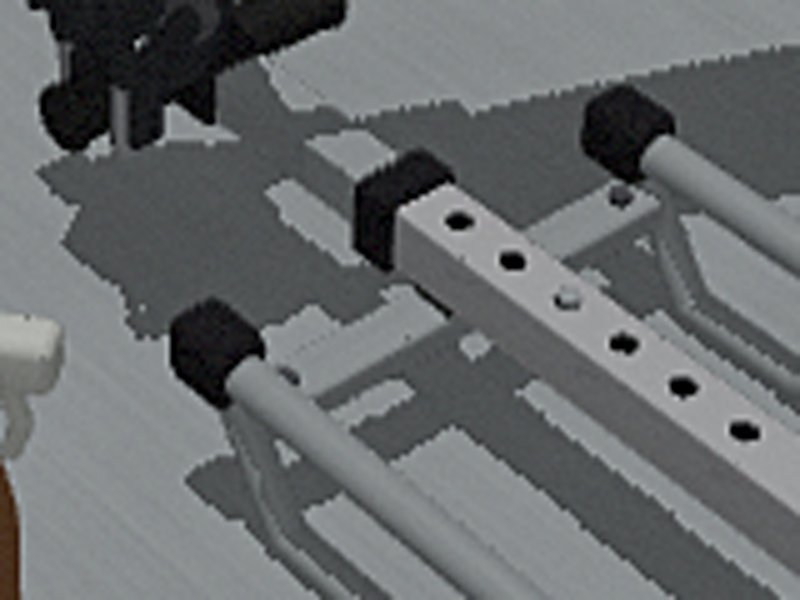

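The button has snapped up in the -30 hole (567,299). Next is the light tug, in small steps.

```bash
for i in 1 2; do python3 -m handwheel '[0,0,0.0005,0,0,0,0, 0,0,0.0005,0,0,0,0]'|grep -E "pos|contact"; done
```

```text
tool_pos: [0.565, -0.1399, 0.0572]
contact_force: [-2.3, 2.7, 4.6]
tool_pos: [0.565, -0.1405, 0.0572]
contact_force: [-1.5, 2.0, 6.0]
```

```bash
for i in 1 ; do python3 -m handwheel '[0,0,0.0005,0,0,0,0, 0,0,0.0005,0,0,0,0]'|grep -E "pos|contact"; done
```

```text
tool_pos: [0.565, -0.1406, 0.0572]
contact_force: [-0.8, 3.9, 5.3]
```

```bash
for i in 1 2; do python3 -m handwheel '[0,0,0.0005,0,0,0,0, 0,0,0.0005,0,0,0,0]'|grep -E "pos|contact"; done
```

```text
tool_pos: [0.565, -0.1407, 0.0572]
contact_force: [-1.1, 4.8, 5.7]
tool_pos: [0.565, -0.1408, 0.0572]
contact_force: [-2.1, 7.2, 6.5]
```

```bash
python3 -m handwheel '[0,0,0.0006,0,0,0,0, 0,0,0.0006,0,0,0,0]'|grep -E "pos|contact"; python3 -m handwheel '[0,0,0.0004,0,0,0,0, 0,0,0.0004,0,0,0,0, 0,0,0.0004,0,0,0,0]'|grep -E "pos|contact"
```

```text
tool_pos: [0.565, -0.1408, 0.0572]
contact_force: [-1.9, 7.8, 6.7]
tool_pos: [0.565, -0.1409, 0.0572]
contact_force: [-0.8, 8.7, 7.7]
```

```bash
python3 -m handwheel '[0,0,0.0005,0,0,0,0, 0,0,0.0005,0,0,0,0, 0,0,0.0005,0,0,0,0]'|grep -E "pos|contact"; python3 - <<'E'
from h import *
for i in range(2):
  ctrl.get_image("scene"); print(ctrl.get_obs()['contact_force'])
E
```

```text
tool_pos: [0.565, -0.141, 0.0572]
contact_force: [-1.4, 10.6, 6.7]
[-2.06231093 10.23556123  7.1802785 ]
[-0.71632734  9.65658142  8.22881966]
```

Locked: it holds about 10 N without moving. Now I relax, open and retreat.

```bash
python3 -m handwheel '[0,0,-0.0008,0,0,0,0, 0,0,-0.0016,0,0,0,0, 0,0,-0.002,0,0,0,0, 0,0,-0.002,0,0,0,0, 0.4,0,-0.002,0,0,0,0, 0.6,0,-0.002,0,0,0,0, 1,0,-0.002,0,0,0,0, 1,0,-0.002,0,0,0,0, 1,0,-0.002,0,0,0,0, 1,0,-0.002,0,0,0,0, 1,0,-0.002,0,0,0,0]'
python3 - <<'E'
from h import *
im,d=ctrl.get_image("wrist"); cv2.imwrite("pics/wrist8.png",im)
E
```

```text
t: 13.08
tool_pos: [0.5647, -0.1414, 0.0567]
tool_rot: [-2.209, 0.027, 2.209]
contact_force: [0.0, -0.0, -0.1]
opening: 0.0855
```

View pics/wrist8.png

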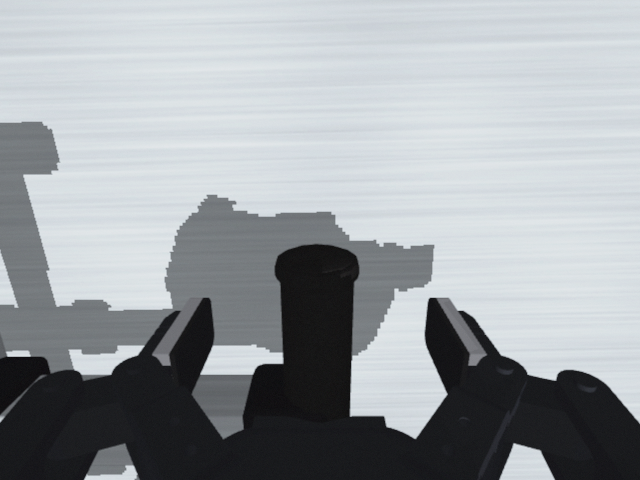

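The jaws are open and clear of the bar, which is centred at about (317,320) between the pads. Going straight up.

```bash
python3 -m handwheel '[1,-0.015,0,0,0,0,0, 1,-0.04,0,0,0,0,0, 1,-0.07,0,0,0,0,0, 1,-0.1,0,0,0,0,0, 1,-0.13,0,0,0,0,0, 1,-0.15,0,0,0,0,0, 1,-0.15,0,0,0,0,0, 1,-0.15,0,0,0,0,0, 1,-0.15,0,0,0,0,0]'
python3 - <<'E'
from h import *
im,d=ctrl.get_image("scene"); cv2.imwrite("pics/scene9.png",im[100:440,160:560]); cv2.imwrite("pics/scene9z.png",cv2.resize(im[220:340,310:470],None,fx=5,fy=5,interpolation=cv2.INTER_CUBIC))
im2,_=ctrl.get_image("side")
a=np.load("side0.npz")['im'].astype(int); 
for n,(y0,y1,x0,x1) in dict(carton=(320,445,220,320),ice=(305,405,335,425),bottle=(115,200,345,390)).items(): 
  print(n,np.abs(a[y0:y1,x0:x1]-im2[y0:y1,x0:x1]).mean())
E
```

```text
t: 13.88
tool_pos: [0.5641, -0.1411, 0.2054]
tool_rot: [-2.207, 0.026, 2.211]
contact_force: [0.3, 0.8, -0.5]
opening: 0.0853
carton 3.5010933333333334
ice 4.207592592592593
bottle 3.0242265795206973
```

View pics/scene9z.png

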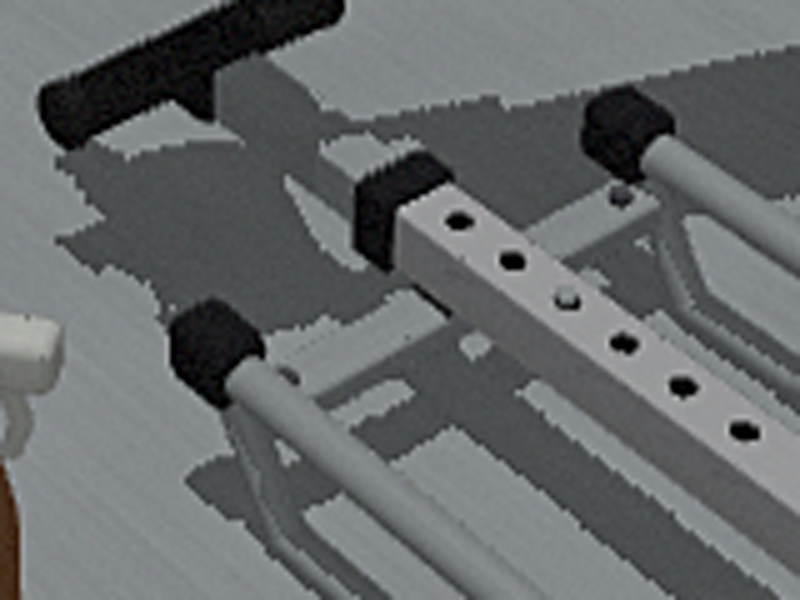

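View pics/scene9.png

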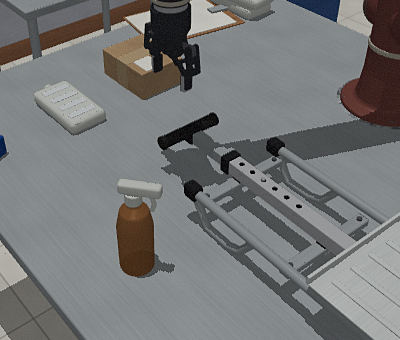

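The button stands up in the third hole from the mouth, the -30 one (567,298). The gripper is clear of the handle, and the bystanders are where they were, with image differences at noise level.

```bash
python3 -c "
from station import ctrl
print(ctrl.finish_job())"
```

```text
the job is handed in; nothing more can be done
None
```

The tow handle is out by one hole and locked, and I handed the job in at about 14 s of the 51 s allowed; `finish_job` gives no verdict.

- **Press:** I pressed the button flush with the shut fingertips. The total force peaked at 16.7 N when the tip met the tube, a little firm but under the 20 N limit. I then backed off to about 11 N.
- **Slide:** Friction from the tip drew the handle out about 12–13 mm. The first hole then showed empty, with the button under the wall.
- **Draw out:** I gripped the bar at grip_a and drew the handle out until the button snapped up.
- **Tug:** It held about 10 N without moving, and I then let go.

My last pictures show the button up in the -30 mm hole, the gripper open and clear of the handle, and the carton, ice pack and bottle unmoved.

Two readings I did not explain:
- There was a sideways force of up to about 9 N while pressing.
- The bar measured about 26 mm thick rather than the 28 mm given.

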